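# Pin the lane guide of a tray conveyor at its index groove

### The job

Set the tray lane: take the locating pin from the rack, stand it in the bush of the sliding lane guide, and, keeping hold of it and bearing lightly down, draw the guide with the pin towards the trays until you feel the pin drop into the index groove hidden under the slide. Stop there, see that the pin is fully home with its collar down on the bush, and let go. Move the guide only by the pin, never force the pin against the slide or bar, and leave the spare pin, the trays and the scraper as they are.

Things in the scene. Friction and masses are not known exactly. Their poses are not given: they have to be found in the camera images.
- station: Tray conveyor section fixed to the bench: white belt (top 42 mm up) between aluminium side frames, and a bracket in which a steel plate slides over a fixed index bar. Origin on the bench, y across the belt from bracket to trays. The bar's flat top, 79 mm up, has one cross groove 17 mm wide (along y) and 16 mm deep, always under the plate. Forcing is over 40 N on the pin in the drag, or 80 N at any time.
- guide_slide (a joint): Place of the slide plate with its lane guide, 0 to 0.110 m between end stops; grows towards the trays (station +y). It starts at 0 to 0.02. The hidden groove comes under the bush somewhere between 0.050 and 0.090, different each time. Friction (about 3 N) holds the slide where it is left.
- bush (a point): Mouth centre of the upright bush hole in the slide plate's square steel boss (44 mm, top 109.5 mm up); moves with the slide. Axes as the station's. Hole 15.8 mm wide, 1.5 mm chamfer, open below; the bar's top is 30.5 mm under the mouth. Aluminium strips beside the boss are 92 mm high; the lane guide blade, 97 mm high, is 148 mm away along +y.
- pin: Locating pin, 0.18 to 0.29 kg, origin at its foot, z up: steel shank 14 mm wide, 41 mm long, foot chamfered 2 mm; collar 34 mm wide, 5 thick; 16 mm neck; round black knob 30 mm wide, 30 high, middle 81 mm above the foot. Stands in the rack. In the bush on the bar its collar is 10.5 mm above the boss; in the groove it sinks until the collar rests on the boss, foot 41 mm below the mouth.
- rack: White plastic pin rack, fixed, 70 x 150 x 45 mm (x, y, z), origin under its centre. The locating pin stands in the hole at y = +38 mm, collar on the rack's top, foot 4 mm above the bench; the spare pin in the hole at y = -42 mm. Holes 3 mm wider than the shanks.
- spare_pin: Smaller pin in the rack: 10 mm shank, black knob only 22 mm wide, 61 mm long in all; origin at its foot. Leave it alone.
- tray0: Clear plastic tray 122 x 86 x 31 mm with a red-brown block, on the belt by the far fixed guide; origin under its centre. Leave it alone.
- tray1: A second tray like the first, farther along the belt. Leave it alone.
- scraper: Bench scraper lying on the bench: steel blade 100 x 120 mm, white round handle 17 mm thick. Origin under it. Leave it alone.
Mind the look-alikes: they are no part of the job. Leave any green or orange look-alike of the pin alone.

How it is judged:
By the outcome, as a careful person would: the job done as asked, in the order asked, and still so for the second after the job is handed in, with the robot touching nothing.
It also fails if it takes over 72 s, if anything falls off the work surface, if the arm or the gripper's body presses on something with over 40 N, if the wrist force passes 120 N, or if a joint passes its speed limit or range.

### The arm

A 6-joint arm with a two-finger parallel gripper is mounted at the origin on the work surface. World frame = base frame: x ahead of the robot, y to its left, z up, the work surface at z = 0. Lengths are in m, angles in rad, forces in N, time in s.
With the tool pointing down it reaches from about 0.375 to 0.9 m from the base axis. Payload 3.1 kg.
Tool frame: the origin (TCP) lies midway between the tips of the shut fingers; the grasp point (between the pads) lies 19 mm behind it; z points along the fingers, y is the line along which they close (so a half turn about z gives the same grasp; the last joint's range is limited). The gripper opens to 85 mm and grips with 20 to 120 N. Pads are 22 mm wide; open, the fingers measure 114 mm over their backs; the gripper's body (76 mm by 85 mm) begins 54 mm behind the grasp point. The pads swing forward as they close: fully open they stand 13 mm farther back than shut.
Start: joints at [1.087, 0.527, 1.433, -0, 1.181, -0.178], TCP at [0.188, 0.596, 0.231] pointing down, gripper open.
Joint ranges: [-3.08, 3.08], [-0.75, 2.2], [0.22, 2.44], [-1.43, 4.57], [0, 2.65], [-2.85, 2.85]. Speed limits (rad/s): [2.79, 2.79, 3.14, 3.14, 3.14, 3.14].

### API

Orientations are given as a unit quaternion [x, y, z, w].
In Python, from station import manip gives the robot as it stands. The module is installed in compiled form; this text tells all that it offers.
- The arm moves only by the tool apply_moves, never from a script. Its arguments are lists of equal length, an entry for each row: "claw": the gripper's target within -1 to 1 (fully open at 1, half-way at 0, shut at -1); "travel": the shift along the tool's x, y, z scaled (see below), a list of three; "turn": the turn, a rotation vector about the tool's x, y, z scaled (see below), a list of three. In form: {"claw": [claw, ...], "travel": [[dx, dy, dz], ...], "turn": [[rx, ry, rz], ...]}. A call has 1 to 5 rows; each row is the pose to reach, as a shift and turn from the pose commanded when the call began, along the tool's axes at that moment, turning the shorter way round; what a row does not reach only later rows make up. The controller multiplies each number of a shift by 800 mm and each number of a turn by 180 degrees. A row lasts 1/12 s, in which the tool goes at most 41.7 mm and 7.16 degrees, less where a joint would pass 70% of its speed; a pose out of reach is approached as far as the arm can. A call with a number of a shift or a turn outside -1 to 1 is refused whole. A call with a gripper value outside its range is refused whole. The fingers move at their own pace and stop on an object; "newtons" is the grip in N (left out, the last holds). Time passes only in rows, so rows that repeat a pose let the fingers close. It gives the time, the measured TCP pose, the force, the opening and the grip force at its end, in the units of the state.
- manip.sense(): the state, without advancing time (a new reading comes with each control period).
- manip.snapshot(name): name is "scene" or "top" or "wrist"; returns a dict with "pixels" (480x640x3 uint8, red, green, blue), "depth" (480x640 float32, m along the optical axis (not along the pixel's ray), 0 where there is no reading), "intrinsics" (3x3 intrinsics, pixels), "k1" (the pictures are not rectified: a ray, as slopes to the right and down, at radius r is drawn at 1 + k1 r^2 times it, then the intrinsics apply), "R" (3x3) and "t" (3): a world point X has camera coordinates R X + t. Camera axes: x right, y down, z forward; pixel columns grow to the right and rows downward; lengths in m; the calibration is good to about 2 mm. A picture is of the moment at which its call begins.
- manip.sign_off(): hands the job in; it is judged then, once.
The state is a dict: "t": time; "q": joint angles; "qd": joint speeds; "tau": joint torques, N m; "tcp_pos": TCP position; "tool_rot": TCP orientation; "force": force on the tool from outside, world axes, zero at the start; "ft_torque": the same for the moment, N m; "finger_gap": opening from 0.0 (shut) to 1.0 (fully open); "gripper_force": force on a finger pad.
Only numpy, scipy, OpenCV 4.12 (cv2) and the standard library are available. Lean on these libraries where they do the work, as an engineer would, in place of code of your own. Each camera call takes 0.05 s, during which the arm holds its last target. There are 200 camera calls.

## Working session

There is one attempt and no reset: what is moved stays moved. The work goes in short steps, Python scripts to look and compute and a tool call to move; the robot and the scene stay as the last step left them, time stands still between calls to the robot, and variables do not carry over. Pictures are saved under pics/ and viewed, at most 12 in all, crops included, and the job is handed in when it is done.

Besides the shell and the picture viewer there is one more tool, called after ">>>" as name(argument=value, ...) on one line, values as JSON. apply_moves: Moves the arm, as the interface text tells. Shifts and turns lie within -1 to 1; 1 stands for 800 mm of shift or 180 degrees of turn. Its arguments: {"type":"object","properties":{"claw":{"type":"array","items":{"type":"number"}},"travel":{"type":"array","items":{"type":"array","items":{"type":"number"}}},"turn":{"type":"array","items":{"type":"array","items":{"type":"number"}}},"newtons":{"type":"number"}},"required":["claw","travel","turn"]}

```bash
mkdir -p pics; cat > h.py <<'E'
import numpy as np, cv2
from station import manip
from scipy.spatial.transform import Rotation as Ro
def snap(n,f=None):
    s=manip.snapshot(n)
    if f: cv2.imwrite('pics/'+f,s['pixels'][:,:,::-1])
    return s
def ray(s,u,v):
    K=s['intrinsics']; d=np.array([(u-K[0,2])/K[0,0],(v-K[1,2])/K[1,1]]); x=d.copy()
    for _ in range(20): x=d/(1+s['k1']*(x@x))
    R=np.array(s['R']); return -R.T@s['t'], R.T@np.array([x[0],x[1],1])
def onz(s,u,v,z):
    o,d=ray(s,u,v); return o+d*(z-o[2])/d[2]
def dep(s,u,v):
    o,d=ray(s,u,v); return o+d*s['depth'][int(v),int(u)]
def totool(w): # world shift -> travel numbers
    return Ro.from_quat(manip.sense()['tool_rot']).inv().apply(w)/0.8
E
python3 - <<'E'
from h import *
a=snap('top','top.png'); b=snap('scene','scene.png')
for s in(a,b): print(s['intrinsics'],s['k1'],-np.array(s['R']).T@s['t'],s['R'])
print(manip.sense())
E
```

```text
[[537.87362165   0.         315.92178541]
 [  0.         537.87362165 235.1211964 ]
 [  0.           0.           1.        ]] -0.070074806315629 [ 0.44750884 -0.02330454  1.39792893] [[-0.01003859 -0.99994761 -0.00199873]
 [-0.99761369  0.01015167 -0.06829258]
 [ 0.06830929  0.00130839 -0.99766333]]
[[567.46199839   0.         313.81400378]
 [  0.         567.46199839 238.9837496 ]
 [  0.           0.           1.        ]] 0.029370681074339974 [ 0.94098547 -0.52037852  1.0134427 ] [[ 0.74921198  0.66220014  0.01312995]
 [ 0.54857298 -0.60930195 -0.57255464]
 [-0.37114566  0.43616753 -0.81976142]]
{'t': 0.1, 'q': array([ 1.08749763e+00,  5.28404644e-01,  1.43375980e+00,  5.63088731e-06,
        1.18144799e+00, -1.78462574e-01]), 'qd': array([ 9.15187003e-04, -2.82470880e-03, -3.27727531e-03, -5.31658076e-04,
       -5.75067879e-05,  9.30483882e-04]), 'tau': array([ 9.04005719e-05, -4.43311000e+01, -1.78588110e+01, -1.78382684e-04,
        3.90464542e-03,  2.05270403e-06]), 'tcp_pos': array([0.18722673, 0.59561667, 0.23041675]), 'tool_rot': array([ 1.51829584e-01,  9.88406170e-01, -9.54265690e-04, -3.30551944e-04]), 'force': array([ 0.2309226 ,  0.32852396, -0.21633312]), 'ft_torque': array([-0.00668086, -0.03940327, -0.0163205 ]), 'gripper_force': 0.0, 'finger_gap': 1.002531830578784}
```

View pics/top.png

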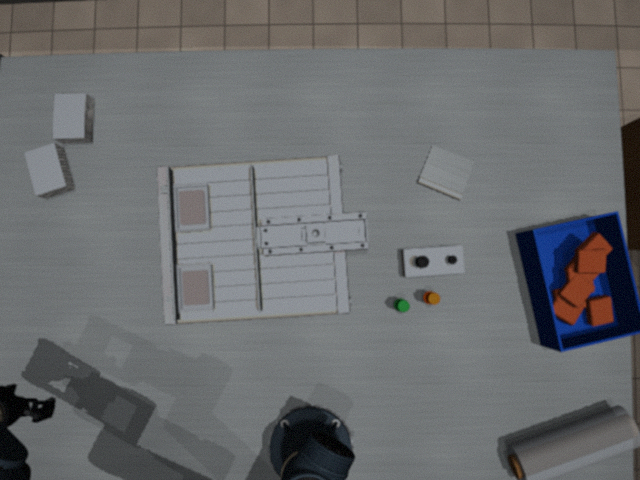

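View pics/scene.png

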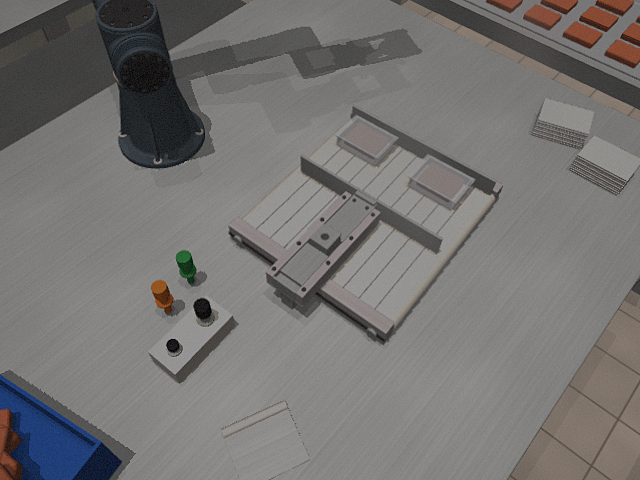

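The top view shows the pin's knob at (422,262), the spare's at (451,259), the bush at (315,233), green/orange look-alikes at (402,305)/(432,297), and trays at (193,208)/(196,287). In the scene view, the knob is at (203,309) and the bush at about (325,237).

```bash
python3 - <<'E'
from h import *
a=snap('top'); b=snap('scene')
def blob(s,x,y,r,th,dark=True):
    g=cv2.cvtColor(s['pixels'],cv2.COLOR_RGB2GRAY)[y-r:y+r,x-r:x+r]
    m=(g<th).astype(np.uint8); n,l,st,c=cv2.connectedComponentsWithStats(m)
    i=1+np.argmax(st[1:,4]); return c[i]+[x-r,y-r],st[i]
def tri(p,q):
    o1,d1=ray(a,*p);o2,d2=ray(b,*q)
    t=np.linalg.lstsq(np.c_[d1,-d2],o2-o1,rcond=None)[0]
    x,y=o1+d1*t[0],o2+d2*t[1]; return (x+y)/2,np.linalg.norm(x-y)
ka,s1=blob(a,422,262,14,60);kb,s2=blob(b,203,308,18,60)
print(ka,s1,kb,s2,tri(ka,kb),onz(a,*ka,.085),onz(b,*kb,.085))
for s,(x,y) in((a,(315,233)),(b,(325,237))):
    g=cv2.cvtColor(s['pixels'],cv2.COLOR_RGB2GRAY); print(g[y-7:y+8,x-9:x+10])
# station/rail direction from strip edges in top: crop enlarge
c=np.hstack([cv2.resize(a['pixels'][195:275,240:380],None,fx=4,fy=4,interpolation=2)[:,:,::-1][:320],])
d=cv2.resize(b['pixels'][185:305,260:400],None,fx=4,fy=4,interpolation=2)[:280,:,::-1]
cv2.imwrite('pics/crop.png',np.vstack([c,d]))
E
```

```text
[421.07627119 261.46610169] [  7   9  14  10 118] [202.36700337 308.72390572] [  8   8  19  22 297] (array([ 0.47032507, -0.27863259,  0.08146232]), np.float64(7.261542391884622e-05)) [ 0.47024032 -0.2779745   0.085     ] [ 0.47213758 -0.27952442  0.085     ]
[[131 142 147 145 148 147 146 144 150 146 149 146 144 149 141 149 146 147
  144]
 [127 146 146 146 143 149 145 148 142 147 149 144 145 147 149 144 148 143
  140]
 [130 142 146 146 142 147 144 144 138 137 133 141 141 146 145 147 141 146
  142]
 [128 141 144 142 143 146 138 129 115 106 106 119 133 141 143 146 146 146
  140]
 [128 143 146 145 146 139 129 107  91  93  87  85 113 134 142 149 145 147
  137]
 [125 132 145 145 144 135 122 109 103 102  90  73  99 125 136 147 149 140
  139]
 [121 132 146 146 140 137 116 120 128 130 113  82  79 110 135 140 144 145
  129]
 [116 130 143 147 145 133 123 131 144 143 118  93  90 113 136 148 148 143
  136]
 [111 131 142 150 145 132 128 130 140 136 120 101 104 122 135 150 148 147
  133]
 [114 124 140 147 141 142 140 138 135 127 112 103 118 134 141 142 149 139
  130]
 [110 126 141 144 150 149 141 
[... 891 characters left out ...]
  61  61  63  64  61  63 102 120 125 119 121
  124]
 [121 127 126 130 108  63  50  57  63  63  62  62  65 103 126 127 124 128
  126]
 [116 125 128 129 122  90  55  54  58  62  58  63  93 120 123 120 123 127
  125]
 [124 128 127 126 128 117 104  77  72  69  73  97 118 120 122 124 126 129
  124]
 [126 126 124 124 126 128 123 117 108 109 109 121 127 123 124 127 125 129
  117]
 [126 129 120 124 126 124 123 129 128 122 127 126 122 125 126 126 127 120
   95]
 [ 94 115 126 125 125 121 123 122 123 124 119 125 121 127 126 128 119  94
   63]
 [ 63  78 106 124 131 124 121 121 126 120 119 124 127 127 127 126 104  57
   55]
 [ 58  56  71  99 117 125 125 123 123 122 123 132 123 127 123 111  75  52
   57]]
```

View pics/crop.png

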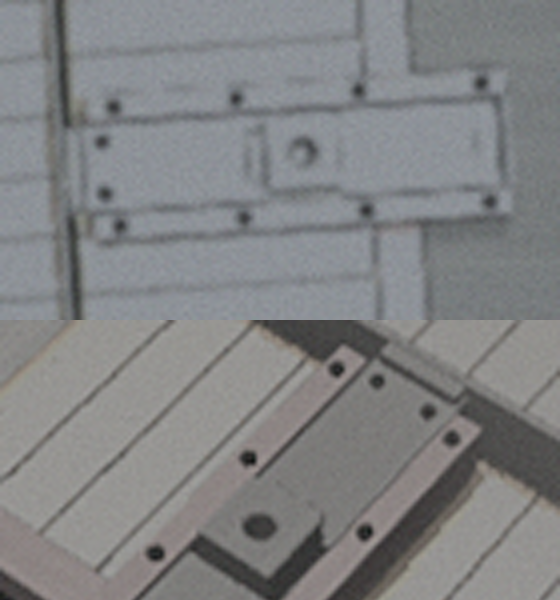

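```bash
cat > m.py <<'E'
from h import *
a=snap('top'); b=snap('scene')
def tri(p,q):
    o1,d1=ray(a,*p);o2,d2=ray(b,*q)
    t=np.linalg.lstsq(np.c_[d1,-d2],o2-o1,rcond=None)[0]
    x,y=o1+d1*t[0],o2+d2*t[1]; return (x+y)/2,np.linalg.norm(x-y)
print('bush',tri((315.5,232.7),(324.4,236.2)),onz(a,315.5,232.7,.1095),onz(b,324.4,236.2,.1095))
for p in [((268,221.75),(360.25,215.75)),((270,251.5),(362.25,245.5))]:
    x,y=[onz(a,*q,.092) for q in p]; d=x-y; print(x,y,'axis deg from +y',np.degrees(np.arctan2(-d[0],d[1])))
for n,p,q in [('g',(402,305),(185,262)),('o',(432,297),(161,292)),('sp',(451,259),(173,346))]: print(n,tri(p,q))
print(dep(a,315,240),dep(a,434,262))
E
python3 m.py
```

```text
bush (array([ 0.54194517, -0.02037492,  0.10848214]), np.float64(0.000832004350895758)) [ 0.54156542 -0.02066035  0.1095    ] [ 0.54268742 -0.02064177  0.1095    ]
[0.57081071 0.09498817 0.092     ] [ 0.58321021 -0.1302511   0.092     ] axis deg from +y 3.1509723219918953
[0.49816257 0.09041073 0.092     ] [ 0.5104866  -0.13397162  0.092     ] axis deg from +y 3.1437689477573882
g (array([ 0.36461681, -0.2304744 ,  0.0741441 ]), np.float64(0.001013617505732319))
o (array([ 0.38300916, -0.30486538,  0.07527162]), np.float64(0.0002731294692147422))
sp (array([ 0.47592139, -0.35849355,  0.05862722]), np.float64(0.00018414529227387302))
[ 0.52390797 -0.0192909   0.11130888] [ 0.46921294 -0.31847438  0.04489132]
```

>>> apply_moves(claw=[0.5,0.5,0.5,0.5,0.5], travel=[[-0.038,-0.029,0],[-0.076,-0.057,0],[-0.113,-0.086,0],[-0.151,-0.115,0],[-0.189,-0.1436,0]], turn=[[0,0,-0.023],[0,0,-0.046],[0,0,-0.069],[0,0,-0.092],[0,0,-0.1147]], newtons=40)

```text
t: 0.72
tcp_pos: [0.2978, 0.4398, 0.2313]
tool_rot: [-0.03, 1.0, -0.0, 0.0]
force: [0.6, 1.1, -0.3]
finger_gap: 0.753
gripper_force: 0.0
```

```bash
cat > go.py <<'E'
from h import *
import sys
w=np.array([float(x) for x in sys.argv[1:4]]); s=manip.sense()
R=Ro.from_quat(s['tool_rot']).as_matrix()
print(s['tcp_pos'],'toolx',R[:,0],'tooly',R[:,1],'F',s['force'],s['t'])
print('travel',np.round(totool(w-s['tcp_pos']),4),'dist',np.linalg.norm(w-s['tcp_pos']))
E
python3 go.py 0.471 -0.279 0.2
```

```text
[0.29777588 0.43978127 0.23133785] toolx [-9.98201468e-01 -5.99484025e-02 -1.32520676e-04] tooly [-5.99483955e-02  9.98201476e-01 -5.65377732e-05] F [ 0.55608392  1.05364884 -0.26394223] 0.7167
travel [-0.1623 -0.9098  0.0392] dist 0.7400237610781594
```

>>> apply_moves(claw=[0.5,0.5,0.5,0.5,0.5], travel=[[-0.012,-0.045,0],[-0.024,-0.091,0],[-0.036,-0.136,0],[-0.048,-0.182,0],[-0.06,-0.227,0]], turn=[[0,0,0],[0,0,0],[0,0,0],[0,0,0],[0,0,0]])

```text
t: 1.13
tcp_pos: [0.3555, 0.2609, 0.2315]
tool_rot: [-0.028, 1.0, 0.0, 0.0]
force: [0.7, 0.2, 0.5]
finger_gap: 0.751
gripper_force: 0.0
```

>>> apply_moves(claw=[0.5,0.5,0.5,0.5,0.5], travel=[[-0.012,-0.045,0],[-0.024,-0.091,0],[-0.036,-0.136,0],[-0.048,-0.182,0],[-0.06,-0.227,0]], turn=[[0,0,0],[0,0,0],[0,0,0],[0,0,0],[0,0,0]])

```text
t: 1.55
tcp_pos: [0.4136, 0.0821, 0.2316]
tool_rot: [-0.028, 1.0, -0.0, 0.0]
force: [0.6, 0.2, -0.7]
finger_gap: 0.749
gripper_force: 0.0
```

>>> apply_moves(claw=[0.5,0.5,0.5,0.5,0.5], travel=[[-0.004,-0.045,0],[-0.008,-0.091,0],[-0.012,-0.136,0],[-0.016,-0.182,0],[-0.02,-0.227,0]], turn=[[0,0,0],[0,0,0],[0,0,0],[0,0,0],[0,0,0]])

```text
t: 1.97
tcp_pos: [0.4394, -0.0985, 0.2316]
tool_rot: [-0.027, 1.0, -0.0, 0.0]
force: [0.7, 1.2, -1.0]
finger_gap: 0.752
gripper_force: 0.0
```

>>> apply_moves(claw=[0.5,0.5,0.5,0.5,0.5], travel=[[-0.004,-0.045,0],[-0.008,-0.091,0],[-0.012,-0.136,0],[-0.016,-0.182,0],[-0.02,-0.227,0]], turn=[[0,0,0],[0,0,0],[0,0,0],[0,0,0],[0,0,0]])

```text
t: 2.38
tcp_pos: [0.4653, -0.279, 0.2314]
tool_rot: [-0.027, 1.0, -0.0, 0.0]
force: [0.6, 0.8, 1.6]
finger_gap: 0.751
gripper_force: 0.0
```

```bash
python3 go.py 0.471 -0.279 0.12; python3 -c "
from h import *
s=snap('wrist','w1.png');print(s['intrinsics'],s['k1'],-np.array(s['R']).T@s['t'],s['R'])"
```

```text
[ 0.46530843 -0.2789835   0.23138881] toolx [-9.98490034e-01 -5.49326796e-02 -2.28088556e-04] tooly [-5.49326567e-02  9.98490056e-01 -1.05454139e-04] F [0.57336424 0.7632848  1.58121125] 2.3833
travel [-0.0071 -0.0004  0.1392] dist 0.11153412598744779
[[391.04131895   0.         318.87704697]
 [  0.         391.04131895 233.06905376]
 [  0.           0.           1.        ]] -0.00042086799025843114 [ 0.38632509 -0.28237949  0.37572848] [[-5.53390582e-02  9.98467545e-01  3.87211055e-04]
 [ 9.49003459e-01  5.24770050e-02  3.10867494e-01]
 [ 3.10370784e-01  1.75705790e-02 -9.50453182e-01]]
```

View pics/w1.png

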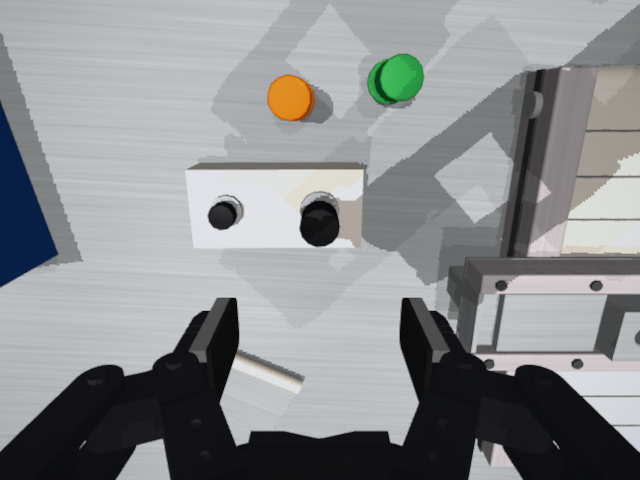

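The wrist view shows the pin's black knob at about (320,223) between the fingers, with the spare at (222,215) to the left, well clear.

```bash
python3 - <<'E'
from h import *
s=snap('wrist')
g=cv2.cvtColor(s['pixels'],cv2.COLOR_RGB2GRAY)[190:260,290:350]
n,l,st,c=cv2.connectedComponentsWithStats((g<60).astype(np.uint8)); i=1+np.argmax(st[1:,4])
p=c[i]+[290,190];print(p,st[i],onz(s,*p,.087))
E
python3 go.py 0.4705 -0.2785 0.066
```

```text
[331.52624012 219.75916607] [  23    7   37   46 1391] [ 0.47264572 -0.27744272  0.087     ]
[ 0.46699396 -0.28338032  0.23167522] toolx [-0.99870673 -0.05073483 -0.00329158] tooly [-0.05071724  0.99869939 -0.00522418] F [0.74257225 0.56288128 0.10351391] 2.4833
travel [-0.004   0.007   0.2071] dist 0.16578416418214484
```

>>> apply_moves(claw=[0.5,0.5,0.5,0.5,0.5], travel=[[0,0,0.04],[0,0,0.08],[0,0,0.1],[0,0,0.1],[0,0,0.1]], turn=[[0,0,0],[0,0,0],[0,0,0],[0,0,0],[0,0,0]])

```text
t: 2.9
tcp_pos: [0.465, -0.276, 0.1508]
tool_rot: [-0.028, 1.0, 0.001, -0.001]
force: [0.1, -0.2, 1.0]
finger_gap: 0.75
gripper_force: 0.0
```

```bash
python3 - <<'E'
from h import *
s=snap('wrist')
g=cv2.cvtColor(s['pixels'],cv2.COLOR_RGB2GRAY)[150:290,270:370]
n,l,st,c=cv2.connectedComponentsWithStats((g<60).astype(np.uint8)); i=1+np.argmax(st[1:,4])
p=c[i]+[270,150];print(p,st[i],onz(s,*p,.087))
E
python3 go.py 0.471 -0.2782 0.066
```

```text
[313.86287495 262.93961823] [  17   82   54   58 2567] [ 0.47195279 -0.27730113  0.087     ]
[ 0.46579137 -0.27676519  0.15188772] toolx [-9.98430756e-01 -5.59984922e-02 -4.41671658e-04] tooly [-5.59983409e-02  9.98430801e-01 -3.47810482e-04] F [ 0.58093033 -0.18841414  0.61322841] 2.95
travel [-0.0064 -0.0021  0.1074] dist 0.08605747799092504
```

>>> apply_moves(claw=[0.5,0.5,0.5,0.5,0.5], travel=[[-0.007,-0.0015,0.02],[-0.007,-0.0015,0.045],[-0.007,-0.0015,0.07],[-0.007,-0.0015,0.09],[-0.007,-0.0015,0.1065]], turn=[[0,0,0],[0,0,0],[0,0,0],[0,0,0],[0,0,0]])

```text
t: 3.37
tcp_pos: [0.4722, -0.2784, 0.067]
tool_rot: [-0.028, 1.0, -0.001, 0.001]
force: [-1.3, 0.2, -0.7]
finger_gap: 0.753
gripper_force: 0.0
```

>>> apply_moves(claw=[-0.2,-0.2,-0.6,-0.6,-0.6], travel=[[0,0,0],[0,0,0],[0,0,0],[0,0,0],[0,0,0]], turn=[[0,0,0],[0,0,0],[0,0,0],[0,0,0],[0,0,0]])

```text
t: 3.78
tcp_pos: [0.4722, -0.2785, 0.0679]
tool_rot: [-0.028, 1.0, -0.001, 0.001]
force: [0.0, 1.5, 5.5]
finger_gap: 0.342
gripper_force: 39.9
```

>>> apply_moves(claw=[-1,-1,-1,-1,-1], travel=[[0,0,0],[0,0,0],[0,0,0],[0,0,0],[0,0,0]], turn=[[0,0,0],[0,0,0],[0,0,0],[0,0,0],[0,0,0]])

```text
t: 4.2
tcp_pos: [0.4722, -0.2785, 0.0679]
tool_rot: [-0.028, 1.0, -0.001, 0.001]
force: [1.0, 1.8, 6.8]
finger_gap: 0.338
gripper_force: 40.0
```

```bash
python3 go.py 0.471 -0.2782 0.066
```

```text
[ 0.47217307 -0.27847335  0.06788393] toolx [-0.9984594  -0.05542045 -0.00271863] tooly [-0.05541449  0.99846097 -0.00222146] F [1.00530078 1.79883541 6.8187613 ] 4.2
travel [0.0015 0.0004 0.0024] dist 0.002236068739283348
```

>>> apply_moves(claw=[-1,-1,-1,-1,-1], travel=[[0,0,-0.005],[0,0,-0.015],[0,0,-0.04],[0,0,-0.065],[0,0,-0.09]], turn=[[0,0,0],[0,0,0],[0,0,0],[0,0,0],[0,0,0]], newtons=60)

```text
t: 4.62
tcp_pos: [0.4706, -0.2776, 0.139]
tool_rot: [-0.028, 1.0, 0.0, -0.001]
force: [0.5, -0.3, -2.6]
finger_gap: 0.331
gripper_force: 60.0
```

>>> apply_moves(claw=[-1,-1,-1,-1,-1], travel=[[0,0,-0.03],[0,0,-0.06],[0,0,-0.085],[0,0,-0.085],[0,0,-0.085]], turn=[[0,0,0],[0,0,0],[0,0,0],[0,0,0],[0,0,0]])

```text
t: 5.03
tcp_pos: [0.4712, -0.2781, 0.2072]
tool_rot: [-0.028, 1.0, -0.001, 0.001]
force: [-0.9, 0.5, -2.0]
finger_gap: 0.334
gripper_force: 60.1
```

```bash
python3 go.py 0.5415 -0.0205 0.2; python3 - <<'E'
from h import *
s=snap('wrist','w2.png')
E
```

```text
[ 0.47124011 -0.27810068  0.20721681] toolx [-0.99845691 -0.05550617 -0.00168974] tooly [-0.05550299  0.99845676 -0.00187641] F [-0.89534824  0.49991962 -2.02074317] 5.0333
travel [-0.1055  0.3166  0.0086] dist 0.26710793101294517
```

View pics/w2.png

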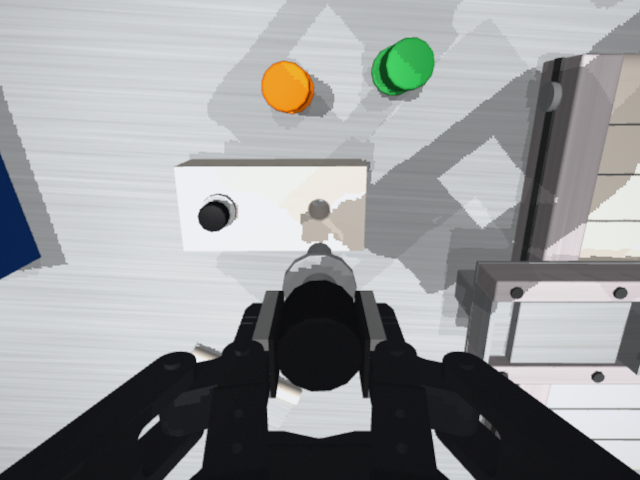

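>>> apply_moves(claw=[-1,-1,-1,-1,-1], travel=[[-0.008,0.024,0],[-0.022,0.066,0],[-0.036,0.108,0],[-0.05,0.15,0],[-0.064,0.192,0]], turn=[[0,0,0],[0,0,0],[0,0,0],[0,0,0],[0,0,0]])

```text
t: 5.5
tcp_pos: [0.5124, -0.1197, 0.204]
tool_rot: [-0.027, 1.0, 0.001, -0.002]
force: [0.3, 0.3, -2.6]
finger_gap: 0.334
gripper_force: 60.1
```

>>> apply_moves(claw=[-1,-1,-1,-1,-1], travel=[[-0.014,0.042,0],[-0.028,0.082,0],[-0.036,0.108,0],[-0.0405,0.121,0],[-0.0415,0.1246,0]], turn=[[0,0,0],[0,0,0],[0,0,0],[0,0,0],[0,0,0]])

```text
t: 5.92
tcp_pos: [0.5404, -0.0184, 0.2045]
tool_rot: [-0.029, 1.0, 0.0, -0.002]
force: [0.6, 0.3, -2.2]
finger_gap: 0.333
gripper_force: 60.2
```

>>> apply_moves(claw=[-1,-1,-1,-1,-1], travel=[[0,0,0],[0,0,0],[0,0,0],[0,0,0],[0,0,0]], turn=[[0,0,0],[0,0,0],[0,0,0],[0,0,0],[0,0,0]])

```text
t: 6.33
tcp_pos: [0.5411, -0.0214, 0.2061]
tool_rot: [-0.027, 1.0, -0.0, -0.0]
force: [0.5, 0.5, -1.3]
finger_gap: 0.335
gripper_force: 60.2
```

```bash
python3 go.py 0.5415 -0.0205 0.2; python3 - <<'E'
from h import *
s=snap('wrist','w3.png'); b=snap('scene'); 
P=s['pixels'][140:320,200:440,::-1];Q=b['pixels'][150:270,250:410,::-1]
cv2.imwrite('pics/c3.png',np.vstack([cv2.resize(P,(480,360),interpolation=2)[:240],cv2.resize(Q,(480,360),interpolation=2)]))
E
```

```text
[ 0.54113239 -0.02141622  0.20611852] toolx [-9.98554970e-01 -5.37397298e-02  1.12729501e-04] tooly [-5.37397464e-02  9.98554965e-01 -1.49964498e-04] F [ 0.49691714  0.4909149  -1.25187366] 6.3333
travel [-0.0005  0.0011  0.0076] dist 0.006197656040991616
```

View pics/c3.png

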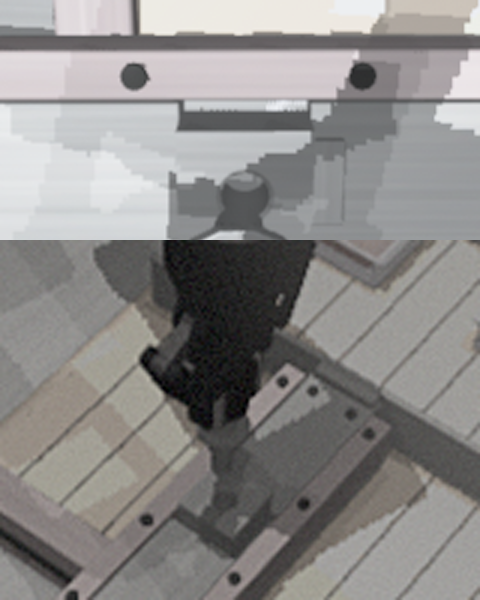

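The wrist crop shows the bush hole ring around full-image (323,235) with the pin's shank in front of it; zooming in on it.

```bash
python3 - <<'E'
from h import *
s=snap('wrist'); 
P=s['pixels'][205:275,275:375,::-1].astype(float)
P=np.clip((P/255)**0.6*255,0,255).astype(np.uint8)
cv2.imwrite('pics/c4.png',cv2.resize(P,None,fx=8,fy=8,interpolation=2))
for u,v,z in((323,235,.1095),(321,240,.142)): print(onz(s,u,v,z))
E
```

```text
[ 0.54208164 -0.01723632  0.1095    ]
[ 0.53434523 -0.01915514  0.142     ]
```

View pics/c4.png

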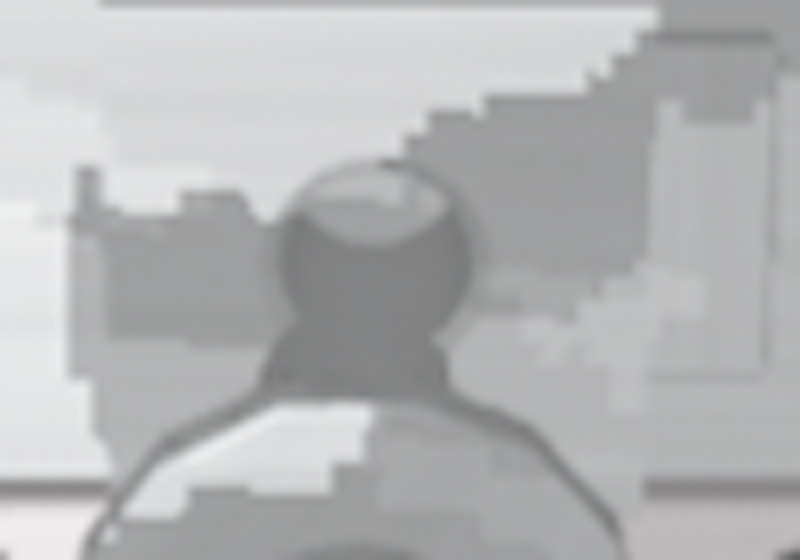

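The zoom shows the hole ring centred at about (322,237) and the shank axis at about col 319.5, so the bush is roughly 2 mm towards +y of the pin. I'll lower it to just above the mouth and look again.

>>> apply_moves(claw=[-1,-1,-1,-1,-1], travel=[[0,0.001,0.01],[0,0.0018,0.02],[0,0.0018,0.03],[0,0.0018,0.035],[0,0.0018,0.035]], turn=[[0,0,0],[0,0,0],[0,0,0],[0,0,0],[0,0,0]])

```text
t: 6.9
tcp_pos: [0.54, -0.0185, 0.1764]
tool_rot: [-0.028, 1.0, 0.0, -0.002]
force: [0.6, 0.3, -1.4]
finger_gap: 0.337
gripper_force: 60.2
```

```bash
python3 go.py 0.5415 -0.0205 0.177; python3 - <<'E'
from h import *
s=snap('wrist'); b=snap('scene')
def f(P,k):
    P=np.clip((P[:,:,::-1]/255.)**0.5*255,0,255).astype(np.uint8); return cv2.resize(P,None,fx=k,fy=k,interpolation=2)
A=f(s['pixels'][215:265,270:370],8); B=f(b['pixels'][215:250,290:370],10)[:200*1]
B=f(b['pixels'][218:243,300:350],8)
cv2.imwrite('pics/c5.png',np.vstack([A,np.hstack([B,np.zeros((200,400,3),np.uint8)])]))
E
```

```text
[ 0.54003593 -0.01849536  0.17637485] toolx [-0.99844305 -0.05566987  0.00351402] tooly [-5.56666849e-02  9.98448910e-01  9.97368876e-04] F [ 0.6005053   0.28077008 -1.4363232 ] 6.9
travel [-0.0017 -0.0026 -0.0008] dist 0.00255986087870299
```

View pics/c5.png

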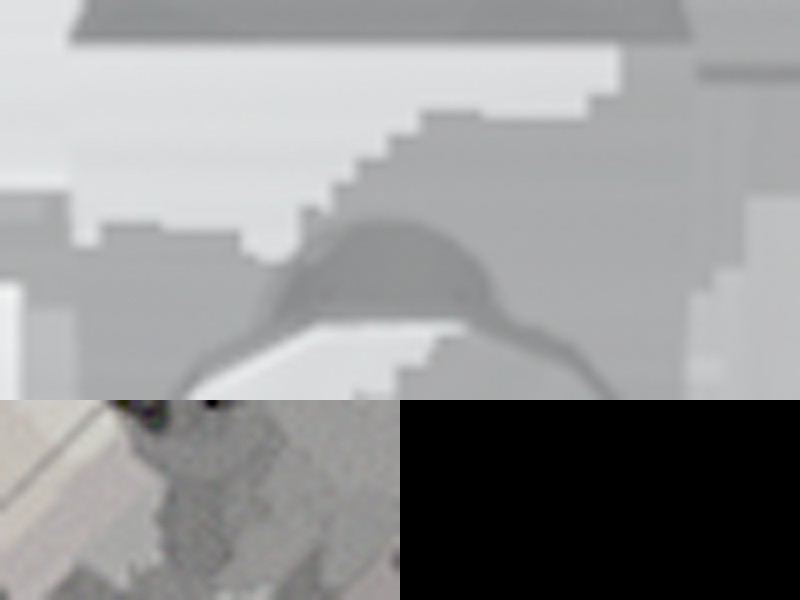

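The hole ring is now at col ~317.8 and the collar's centre at ~320, so the offset has overshot slightly in y. I'll compute both axes with a settled arm.

>>> apply_moves(claw=[-1,-1,-1,-1], travel=[[0,0,0],[0,0,0],[0,0,0],[0,0,0]], turn=[[0,0,0],[0,0,0],[0,0,0],[0,0,0]])

```text
t: 7.33
tcp_pos: [0.5414, -0.0189, 0.1784]
tool_rot: [-0.028, 1.0, -0.0, 0.0]
force: [-1.2, -0.5, -2.7]
finger_gap: 0.333
gripper_force: 60.2
```

```bash
python3 go.py 0.5415 -0.0205 0.177; python3 - <<'E'
from h import *
s=snap('wrist'); st=manip.sense(); z=st['tcp_pos'][2]-.0639; print(st['tcp_pos'])
g=cv2.cvtColor(s['pixels'],cv2.COLOR_RGB2GRAY)
P=np.clip((s['pixels'][215:275,270:370,::-1]/255.)**0.5*255,0,255).astype(np.uint8)
cv2.imwrite('pics/c6.png',cv2.resize(P,None,fx=8,fy=8,interpolation=2))
np.savez('w6.npz',**{k:s[k] for k in('pixels','intrinsics','k1','R','t')})
print(g[236:262,[310,314,317,318,319,320,321,325]])
print(g[250,292:350]);print(g[247,292:350]);print(g[266,282:360])
E
```

```text
[ 0.54136038 -0.01886069  0.17840373] toolx [-9.98456557e-01 -5.55352304e-02 -5.84290946e-04] tooly [-5.55351270e-02  9.98456716e-01 -1.91705726e-04] F [-1.20226786 -0.46726044 -2.68790398] 7.3333
travel [-0.0001 -0.0021  0.0018] dist 0.0021627021987294134
[ 0.54137429 -0.01889148  0.17838839]
[[190 190 117 116 116 116 116 116]
 [188 162 113 113 112 115 115 116]
 [187 108 103 102 102 104 105 115]
 [181  95  98 100  99  95  95 107]
 [147 103 112 114 115 110 110  96]
 [ 98 118 120 121 120 120 121 103]
 [106 116 111 109 107 106 108 114]
 [115 103  94  92  87  86  89 112]
 [115  87  85  85  85  86  86  96]
 [ 99  83  85  86  86  86  86  84]
 [ 80  83  84  85  86  86  86  84]
 [ 81  84  84  85  86  86  86  84]
 [ 81  83  84  85  86  86  86  85]
 [ 81  83  85  85  86  85  86  84]
 [ 81  84  85  85  86  86  86  84]
 [ 76  84  84  84  85  85  85  83]
 [ 78  85  86  86  85  85  86  85]
 [ 90  92  91  91  90  90  90  87]
 [ 98  98  99  99 100  98  98  89]
 [141 138 152 151 150 157 161 107]
 [191 184 196 195 176 173 193 120]
 [199 193 193 193 151 117 148 116]
 [187 188 189 189 149 116 115 116]

[... 197 characters left out ...]
84  84  84  85  85  86  86  86  86  86  84  84  84  84
  82  81  79  85  97 102 111 117 117 118 118 118 118 117 118 117 117 118
 118 118 118 117]
[116 116 117 117 116 116 117 116 116 116 116 111 103  98  86  77  78  79
  81  82  82  83  84  83  84  84  85  86  86  86  86  85  85  84  84  84
  82  79  84  95  99 109 116 117 117 117 117 117 118 117 117 117 117 117
 118 118 117 118]
[114 115 115 114 115 115 112 102  98 119 168 196 198 197 197 196 194 192
 191 189 188 187 186 147 116 116 116 116 116 116 116 116 115 114 115 115
 115 116 116 116 116 116 116 116 115 115 114 114 114 114 114 116 116 117
 118 118 117 116 116 116 117 118 119 115 101  87  86 101 114 116 116 134
 144 144 140 137 136 134]
```

View pics/c6.png

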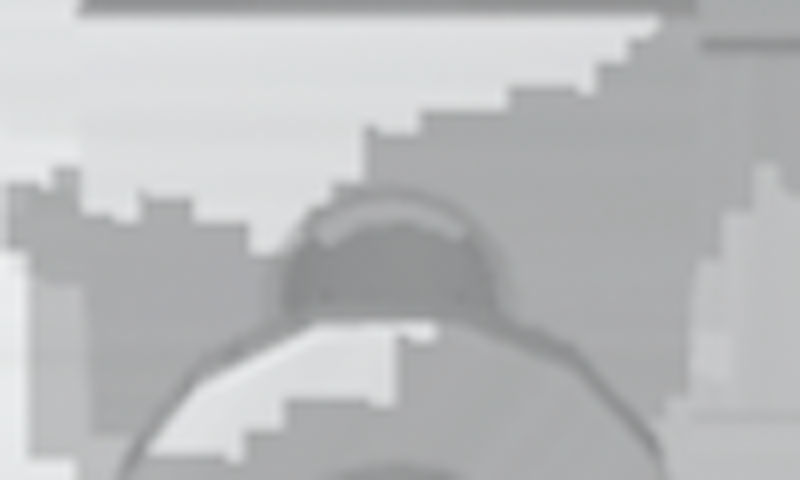

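The settled view shows the hole centred at col 318.0 and the collar at ~318.7, about 0.4 mm off in y. For x I'll use the near lip row (238) and the collar edge row (254.7).

```bash
python3 - <<'E'
from h import *
s=dict(np.load('w6.npz'))
for r in (237.3,237.8,238.3): print('hole x',onz(s,318,r,.1095)[:2]+[.0094,0])
for r in (254.3,254.8): print('pin x',onz(s,318.7,r,.1784-.0179)[:2]+[.017,0])
E
```

```text
hole x [ 0.54404973 -0.01869226]
hole x [ 0.54435344 -0.01867546]
hole x [ 0.5446574  -0.01865865]
pin x [ 0.54230194 -0.01880461]
pin x [ 0.54253975 -0.01879132]
```

>>> apply_moves(claw=[-1,-1,-1,-1,-1], travel=[[-0.001,-0.0005,0],[-0.0019,-0.0005,0.003],[-0.0019,-0.0005,0.006],[-0.0019,-0.0005,0.009],[-0.0019,-0.0005,0.012]], turn=[[0,0,0],[0,0,0],[0,0,0],[0,0,0],[0,0,0]])

```text
t: 7.8
tcp_pos: [0.5427, -0.0191, 0.1682]
tool_rot: [-0.028, 1.0, 0.0, -0.0]
force: [-0.3, 0.5, -1.7]
finger_gap: 0.335
gripper_force: 60.2
```

>>> apply_moves(claw=[-1,-1,-1,-1,-1], travel=[[0,0,0.002],[0,0,0.004],[0,0,0.006],[0,0,0.006],[0,0,0.006]], turn=[[0,0,0],[0,0,0],[0,0,0],[0,0,0],[0,0,0]])

```text
t: 8.22
tcp_pos: [0.5427, -0.0191, 0.1636]
tool_rot: [-0.028, 1.0, 0.0, -0.0]
force: [-0.1, -0.3, -3.4]
finger_gap: 0.338
gripper_force: 60.2
```

>>> apply_moves(claw=[-1,-1,-1,-1,-1], travel=[[0,0,0.005],[0,0,0.01],[0,0,0.015],[0,0,0.019],[0,0,0.021]], turn=[[0,0,0],[0,0,0],[0,0,0],[0,0,0],[0,0,0]])

```text
t: 8.63
tcp_pos: [0.5427, -0.0192, 0.1463]
tool_rot: [-0.028, 1.0, 0.0, -0.0]
force: [0.2, -0.1, -1.5]
finger_gap: 0.336
gripper_force: 60.2
```

>>> apply_moves(claw=[-1,-1,-1,-1,-1], travel=[[0,0,0.001],[0,0,0.002],[0,0,0.003],[0,0,0.003],[0,0,0.003]], turn=[[0,0,0],[0,0,0],[0,0,0],[0,0,0],[0,0,0]])

```text
t: 9.05
tcp_pos: [0.5427, -0.0191, 0.1445]
tool_rot: [-0.028, 1.0, -0.0, -0.0]
force: [-0.1, -0.3, -2.5]
finger_gap: 0.33
gripper_force: 60.2
```

>>> apply_moves(claw=[-1,-1,-1,-1,-1], travel=[[0,0,0.001],[0,0,0.002],[0,0,0.002],[0,0,0.002],[0,0,0.002]], turn=[[0,0,0],[0,0,0],[0,0,0],[0,0,0],[0,0,0]])

```text
t: 9.47
tcp_pos: [0.5428, -0.0192, 0.143]
tool_rot: [-0.028, 1.0, -0.0, 0.0]
force: [-0.1, 0.4, -2.2]
finger_gap: 0.335
gripper_force: 60.4
```

>>> apply_moves(claw=[-1,-1,-1,-1], travel=[[0,0,0.0005],[0,0,0.001],[0,0,0.001],[0,0,0.001]], turn=[[0,0,0],[0,0,0],[0,0,0],[0,0,0]])

```text
t: 9.8
tcp_pos: [0.543, -0.0191, 0.1429]
tool_rot: [-0.028, 1.0, -0.0, 0.0]
force: [-1.3, 0.5, 4.8]
finger_gap: 0.333
gripper_force: 60.9
```

>>> apply_moves(claw=[-1,-1,-1,-1,-1], travel=[[0,0.0012,0],[0,0.0035,0],[0,0.006,0],[0,0.0085,0],[0,0.01,0]], turn=[[0,0,0],[0,0,0],[0,0,0],[0,0,0],[0,0,0]])

```text
t: 10.22
tcp_pos: [0.5434, -0.0136, 0.1429]
tool_rot: [-0.029, 1.0, -0.003, 0.001]
force: [-0.8, -8.4, 5.1]
finger_gap: 0.329
gripper_force: 60.8
```

```bash
python3 go.py 0.5415 -0.0205 0.143
```

```text
[ 0.54343817 -0.01360671  0.1429342 ] toolx [-0.99833351 -0.05766279 -0.00228233] tooly [-0.05764974  0.99832214 -0.00542247] F [-0.8430644  -8.3592937   5.12531182] 10.2167
travel [ 0.0029 -0.0085 -0.    ] dist 0.007160883294753723
```

>>> apply_moves(claw=[-1,-1,-1,-1,-1], travel=[[0,0.002,0],[0,0.004,0],[0,0.006,0],[0,0.008,0],[0,0.01,0]], turn=[[0,0,0],[0,0,0],[0,0,0],[0,0,0],[0,0,0]])

```text
t: 10.63
tcp_pos: [0.543, -0.0059, 0.1429]
tool_rot: [-0.029, 1.0, -0.003, 0.001]
force: [-0.4, -8.4, 5.2]
finger_gap: 0.331
gripper_force: 60.8
```

>>> apply_moves(claw=[-1,-1,-1,-1,-1], travel=[[0,0.001,0],[0,0.003,0],[0,0.005,0],[0,0.007,0],[0,0.009,0]], turn=[[0,0,0],[0,0,0],[0,0,0],[0,0,0],[0,0,0]])

```text
t: 11.05
tcp_pos: [0.5426, 0.0013, 0.1429]
tool_rot: [-0.029, 1.0, -0.003, 0.001]
force: [-1.4, -7.9, 5.3]
finger_gap: 0.333
gripper_force: 60.8
```

```bash
python3 go.py 0.5415 -0.0205 0.143; python3 - <<'E'
from h import *
b=snap('scene')
# boss rear/left end-of-slide view to estimate slide place
P=b['pixels'][170:310,250:410,::-1]; cv2.imwrite('pics/c7.png',cv2.resize(P,None,fx=4,fy=4,interpolation=2))
E
```

```text
[0.54257796 0.00130971 0.14293097] toolx [-0.99833497 -0.05764252 -0.00215312] tooly [-0.05762952  0.9983219  -0.00567728] F [-1.4091178  -7.86532281  5.27409816] 11.05
travel [ 0.0029 -0.0271  0.0001] dist 0.021836443228434456
```

View pics/c7.png

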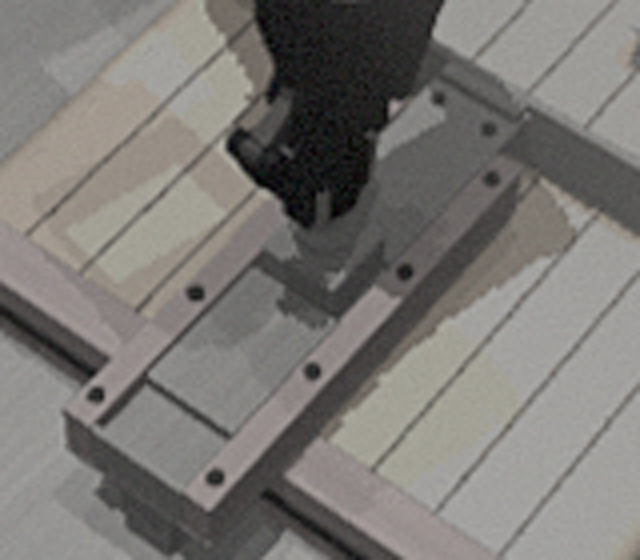

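The slide is following the pin: the plate's rear edge is now off the bracket's end, and the boss sits mid-bracket.

>>> apply_moves(claw=[-1,-1,-1,-1,-1], travel=[[0,0.002,0],[0,0.004,0],[0,0.006,0],[0,0.008,0],[0,0.01,0]], turn=[[0,0,0],[0,0,0],[0,0,0],[0,0,0],[0,0,0]])

```text
t: 11.52
tcp_pos: [0.5421, 0.0095, 0.1429]
tool_rot: [-0.029, 1.0, -0.003, 0.001]
force: [-1.2, -8.3, 6.1]
finger_gap: 0.338
gripper_force: 60.8
```

>>> apply_moves(claw=[-1,-1,-1,-1,-1], travel=[[0,0.001,0],[0,0.002,0],[0,0.003,0],[0,0.004,0],[0,0.004,0]], turn=[[0,0,0],[0,0,0],[0,0,0],[0,0,0],[0,0,0]])

```text
t: 11.93
tcp_pos: [0.5419, 0.013, 0.1429]
tool_rot: [-0.029, 1.0, -0.002, 0.001]
force: [-2.2, -7.2, 5.1]
finger_gap: 0.338
gripper_force: 60.8
```

Single 3 mm steps from here, checking each.

>>> apply_moves(claw=[-1,-1,-1,-1,-1], travel=[[0,0.001,0],[0,0.002,0],[0,0.003,0],[0,0.004,0],[0,0.004,0]], turn=[[0,0,0],[0,0,0],[0,0,0],[0,0,0],[0,0,0]])

```text
t: 12.35
tcp_pos: [0.5417, 0.0162, 0.1429]
tool_rot: [-0.029, 1.0, -0.002, 0.001]
force: [-0.5, -7.7, 5.5]
finger_gap: 0.334
gripper_force: 60.8
```

>>> apply_moves(claw=[-1,-1,-1,-1,-1], travel=[[0,0.001,0],[0,0.002,0],[0,0.003,0],[0,0.004,0],[0,0.004,0]], turn=[[0,0,0],[0,0,0],[0,0,0],[0,0,0],[0,0,0]])

```text
t: 12.77
tcp_pos: [0.5416, 0.0194, 0.1429]
tool_rot: [-0.029, 1.0, -0.002, 0.001]
force: [-1.4, -7.7, 5.1]
finger_gap: 0.337
gripper_force: 60.8
```

>>> apply_moves(claw=[-1,-1,-1,-1,-1], travel=[[0,0.001,0],[0,0.002,0],[0,0.003,0],[0,0.004,0],[0,0.004,0]], turn=[[0,0,0],[0,0,0],[0,0,0],[0,0,0],[0,0,0]])

```text
t: 13.18
tcp_pos: [0.5414, 0.0226, 0.1429]
tool_rot: [-0.029, 1.0, -0.002, 0.001]
force: [-0.9, -6.9, 5.1]
finger_gap: 0.335
gripper_force: 60.8
```

>>> apply_moves(claw=[-1,-1,-1,-1,-1], travel=[[0,0.001,0],[0,0.002,0],[0,0.003,0],[0,0.004,0],[0,0.004,0]], turn=[[0,0,0],[0,0,0],[0,0,0],[0,0,0],[0,0,0]])

```text
t: 13.6
tcp_pos: [0.5412, 0.0258, 0.1429]
tool_rot: [-0.029, 1.0, -0.002, 0.001]
force: [-1.4, -6.9, 4.6]
finger_gap: 0.337
gripper_force: 60.8
```

>>> apply_moves(claw=[-1,-1,-1,-1,-1], travel=[[0,0.001,0],[0,0.002,0],[0,0.003,0],[0,0.004,0],[0,0.004,0]], turn=[[0,0,0],[0,0,0],[0,0,0],[0,0,0],[0,0,0]])

```text
t: 14.02
tcp_pos: [0.541, 0.0292, 0.1429]
tool_rot: [-0.029, 1.0, -0.002, 0.001]
force: [-0.8, -5.0, 4.9]
finger_gap: 0.331
gripper_force: 60.8
```

>>> apply_moves(claw=[-1,-1,-1,-1,-1], travel=[[0,0.001,0],[0,0.002,0],[0,0.003,0],[0,0.004,0],[0,0.004,0]], turn=[[0,0,0],[0,0,0],[0,0,0],[0,0,0],[0,0,0]])

```text
t: 14.43
tcp_pos: [0.5407, 0.033, 0.1426]
tool_rot: [-0.028, 1.0, -0.001, 0.001]
force: [0.1, -5.3, 2.7]
finger_gap: 0.333
gripper_force: 60.7
```

>>> apply_moves(claw=[-1,-1,-1,-1], travel=[[0,0.0007,0],[0,0.0015,0],[0,0.0015,0],[0,0.0015,0]], turn=[[0,0,0],[0,0,0],[0,0,0],[0,0,0]])

```text
t: 14.77
tcp_pos: [0.5402, 0.0356, 0.142]
tool_rot: [-0.028, 1.0, 0.0, 0.001]
force: [1.9, -2.1, -0.8]
finger_gap: 0.334
gripper_force: 60.3
```

It has dropped, so I'm stopping the drag and sinking gently.

>>> apply_moves(claw=[-1,-1,-1,-1], travel=[[0,0,0.0007],[0,0,0.0015],[0,0,0.002],[0,0,0.002]], turn=[[0,0,0],[0,0,0],[0,0,0],[0,0,0]])

```text
t: 15.1
tcp_pos: [0.54, 0.0356, 0.1404]
tool_rot: [-0.028, 1.0, -0.0, 0.0]
force: [1.8, -3.1, -0.7]
finger_gap: 0.334
gripper_force: 60.3
```

>>> apply_moves(claw=[-1,-1,-1,-1,-1], travel=[[0,0,0.001],[0,0,0.002],[0,0,0.003],[0,0,0.004],[0,0,0.004]], turn=[[0,0,0],[0,0,0],[0,0,0],[0,0,0],[0,0,0]])

```text
t: 15.52
tcp_pos: [0.5398, 0.0356, 0.1372]
tool_rot: [-0.028, 1.0, -0.0, 0.0]
force: [3.3, -2.7, -1.7]
finger_gap: 0.337
gripper_force: 60.3
```

>>> apply_moves(claw=[-1,-1,-1,-1,-1], travel=[[0,0,0.001],[0,0,0.002],[0,0,0.003],[0,0,0.0045],[0,0,0.0045]], turn=[[0,0,0],[0,0,0],[0,0,0],[0,0,0],[0,0,0]])

```text
t: 15.93
tcp_pos: [0.5397, 0.0356, 0.1335]
tool_rot: [-0.028, 1.0, 0.0, 0.0]
force: [2.4, -2.9, -1.5]
finger_gap: 0.332
gripper_force: 60.3
```

>>> apply_moves(claw=[-1,-1,-1,-1,-1], travel=[[0,0,0.0005],[0,0,0.001],[0,0,0.0015],[0,0,0.0015],[0,0,0.0015]], turn=[[0,0,0],[0,0,0],[0,0,0],[0,0,0],[0,0,0]])

```text
t: 16.35
tcp_pos: [0.5398, 0.0355, 0.1325]
tool_rot: [-0.028, 1.0, -0.0, 0.0]
force: [2.7, -1.7, 0.1]
finger_gap: 0.34
gripper_force: 60.4
```

>>> apply_moves(claw=[-1,-1,-1,-1,-1], travel=[[0,0,0.0005],[0,0,0.001],[0,0,0.001],[0,0,0.001],[0,0,0.001]], turn=[[0,0,0],[0,0,0],[0,0,0],[0,0,0],[0,0,0]])

```text
t: 16.77
tcp_pos: [0.5399, 0.0356, 0.1325]
tool_rot: [-0.028, 1.0, -0.0, 0.0]
force: [2.6, -2.3, 5.7]
finger_gap: 0.332
gripper_force: 61.0
```

The pin is seated: it sank 10.4 mm in total and is now bearing firmly. Releasing.

>>> apply_moves(claw=[-0.1,0.1,0.3,0.4,0.4], travel=[[0,0,0],[0,0,0],[0,0,0],[0,0,0],[0,0,0]], turn=[[0,0,0],[0,0,0],[0,0,0],[0,0,0],[0,0,0]])

```text
t: 17.18
tcp_pos: [0.5389, 0.036, 0.1313]
tool_rot: [-0.028, 1.0, 0.0, -0.001]
force: [-0.3, -0.1, -0.1]
finger_gap: 0.698
gripper_force: 0.0
```

>>> apply_moves(claw=[0.5,0.5,0.5,0.5,0.5], travel=[[0,0,-0.01],[0,0,-0.03],[0,0,-0.055],[0,0,-0.085],[0,0,-0.12]], turn=[[0,0,0],[0,0,0],[0,0,0],[0,0,0],[0,0,0]])

```text
t: 17.6
tcp_pos: [0.5386, 0.0358, 0.2282]
tool_rot: [-0.028, 1.0, 0.0, -0.001]
force: [0.3, 0.0, 0.1]
finger_gap: 0.75
gripper_force: 0.0
```

>>> apply_moves(claw=[0.5,0.5,0.5,0.5,0.5], travel=[[0.02,0,-0.03],[0.06,0,-0.03],[0.1,0,-0.03],[0.12,0,-0.03],[0.12,0,-0.03]], turn=[[0,0,0],[0,0,0],[0,0,0],[0,0,0],[0,0,0]])

```text
t: 18.02
tcp_pos: [0.4391, 0.031, 0.252]
tool_rot: [-0.028, 1.0, 0.0, -0.002]
force: [-0.8, 0.4, 0.5]
finger_gap: 0.75
gripper_force: 0.0
```

```bash
python3 - <<'E'
from h import *
b=snap('scene'); 
P=b['pixels'][140:370,140:420,::-1]; cv2.imwrite('pics/c8.png',cv2.resize(P,(728,598),interpolation=2))
E
```

```text
(no output)
```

View pics/c8.png

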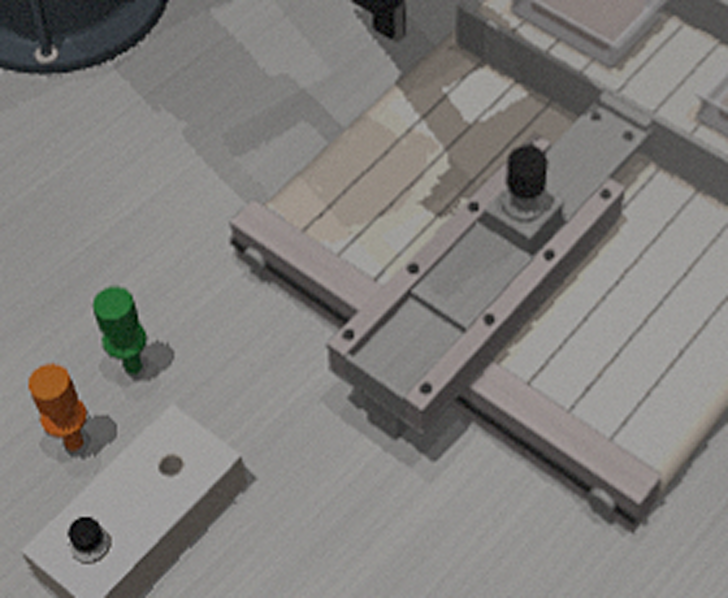

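The view shows the pin upright with its collar flat on the boss (crop 527,200), and the spare and look-alike pins undisturbed. Handing in.

```bash
python3 -c "
from station import manip
print(manip.sign_off())"
```

```text
the job is handed in; nothing more can be done
None
```

The locating pin was drawn with the guide until it dropped into the index groove; it sank the full 10.4 mm with its collar down on the bush. I then released it and handed the job in at about 18 s, with every force reading under 10 N.

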